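# Snap the cover onto the sloping control box

### The arm

A 6-joint arm with a two-finger parallel gripper is mounted at the origin on a cart in front of the work surface, level with it; the furniture and walls round the work are solid. World frame = base frame: x ahead of the robot, y to its left, z up, the work surface at z = 0. Lengths are in mm, angles in rad, forces in N, time in s.
With the tool pointing down it reaches from about 300 to 775 mm from the base axis. Payload 14.6 kg.
Tool frame: the origin (TCP) lies midway between the tips of the shut fingers; the grasp point (between the pads) lies grasp_offset behind it (grasp_offset is the distance from the TCP to the grasp point, in mm); z points along the fingers, y is the line along which they close (so a half turn about z gives the same grasp; the last joint's range is limited). The gripper opens to 94 mm and grips with 3 to 60 N. Pads are 16 mm wide; open, the fingers measure 119 mm over their backs; the gripper's body (75 mm by 177 mm) begins 78 mm behind the grasp point.
Start: joints at [1.211, 0.3, 1.521, -0, 1.321, -0.067], TCP at [158.746, 526.582, 205.446] pointing down, gripper open.
Joint ranges: [-3.03, 3.03], [-0.79, 2.21], [0.23, 2.52], [-1.04, 4.18], [0, 3.07], [-2.55, 2.55]. Speed limits (rad/s): [2.22, 2.22, 2.57, 3.14, 3.14, 3.14].

### API

Orientations are given as [roll, pitch, yaw] about the fixed x, y, z axes, in that order (R = Rz(yaw) Ry(pitch) Rx(roll)).
In Python, from cell import * gives the robot as it stands. The module is installed in compiled form; this text tells all that it offers.
- The arm moves only by the shell command python3 -m jog 'ROWS' [FORCE]. ROWS is JSON, a list of rows, each a list of 3 entries, a list of its own where there are three numbers: the finger opening in mm, from 0 to 94, then the shift along the tool's x, y, z in units of 50 mm (1.0 is 50 mm), then the turn about the tool's z in units of 180 degrees (1.0 is 180 degrees). In form: [[fingers, [dx, dy, dz], twist], ...]. A call has 1 to 20 rows; each row shifts and turns the commanded pose from where the row before left it, along the tool's axes as they then stand; what a row does not reach is not made up. A row lasts 1/10 s, in which the tool goes at most 50 mm and 8.59 degrees, less where a joint would pass 70% of its speed; a pose out of reach is approached as far as the arm can. A call with a number of a shift or a turn outside -1 to 1 is refused whole. A call with a gripper value outside its range is refused whole. The fingers move at their own pace and stop on an object; FORCE is the grip in N (left out, the last holds). Time passes only in rows, so rows that do not move let the fingers close. It gives the time, the measured TCP pose, the force, the opening and the grip force at its end, in the units of the state.
- read_state(): the state, without advancing time (a new reading comes with each control period).
- camera(name): name is "side" or "top"; returns the picture (400x640x3 uint8, red, green, blue); there is no depth.
- calibration(name): a dict with "mtx" (3x3 intrinsics, pixels), "cam_to_world" (4x4, takes a point from camera to world coordinates). Camera axes: x right, y down, z forward; pixel columns grow to the right and rows downward; lengths in mm; the calibration is good to about 2 mm. A picture is of the moment at which its call begins. calibration takes no time and is no camera call.
- sign_off(): hands the job in; it is judged then, once.
Trained networks look in the newest picture that a camera, given by its name, has taken for a name from the list of things; names that differ only in an ending like _2 or _b are one class to them, and where a whole thing is asked for, a point or a joint stands for the part that bears it (a point fixed in the world has none). Each returns a list of dicts, best first, with "conf" (0 to 1); they miss things now and then, are a little off and sometimes report something else, mostly with a low value. They report only what shows in the picture. A call takes as long as a camera call.
- regions_of(camera, query): "pixels" (400x640 bool, what is visible of it) and "rect" ([centre column, centre row, width, height] in pixels, round what is visible of it).
The state is a dict: "clock": time; "joints": joint angles; "qd": joint speeds; "effort": joint torques, N m; "eef_pos": TCP position; "eef_rot": TCP orientation; "wrist_force": force on the tool from outside, world axes, zero at the start; "moment": the same for the moment, N m; "finger_gap": finger opening in mm; "finger_force": force on a finger pad.
Only numpy, scipy, OpenCV 4.12 (cv2) and the standard library are available. Lean on these libraries where they do the work, as an engineer would, in place of code of your own. Each camera call takes 0.05 s, during which the arm holds its last target. There are 200 camera calls.

### The job

Refit the cover of the sloping control box: pick up the aluminium cover plate, lay it on the sloping face with its four holes over the four white snap studs (the edge with the round lens and the wider pair of holes goes to the top of the slope), and press it down until every stud has clicked through and the plate sits fully home. Then let go; do not knock over or push aside the two small vials.

Things in the scene. Friction and masses are not known exactly. Their poses are not given: they have to be found in the camera images.
- cover_grip (a point): Centre of the bar handle of the loose aluminium cover plate (106 x 150 x 4 mm, 0.2 kg, handle up). Axes, as for all cover points: z out of the plate's top face, x across its 106 mm, +x to the upper edge (with round lens), y along its 150 mm. Bar: 12 mm thick (x), 58 long (y), 16 tall, over the plate's middle; this centre is 30 mm above the plate's underside.
- cover_press_l (a point): Bare spot on the cover's top face between the two holes at its left (+y) end, 53 mm from the middle and 4 mm above the underside; a good place to press.
- cover_press_r (a point): The same at the cover's right (-y) end.
- cover_hole_0 (a point): Centre of the cover's upper left hole (12 mm across, through), at the plate's underside, at x = 36, y = 58 mm from the plate's middle.
- cover_hole_1 (a point): Centre of the cover's upper right hole (12 mm across, through), at the plate's underside, at x = 36, y = -58 mm from the plate's middle.
- cover_hole_2 (a point): Centre of the cover's lower left hole (12 mm across, through), at the plate's underside, at x = -36, y = 48 mm from the plate's middle.
- cover_hole_3 (a point): Centre of the cover's lower right hole (12 mm across, through), at the plate's underside, at x = -36, y = -48 mm from the plate's middle.
- stud_seat_0 (a point): Centre of the shoulder of the control box's upper left snap stud, where that hole's underside comes to rest. Axes of all four: z square out of the face, +x up the slope, +y to the box's left. The box is fixed, grey, 174 mm wide, 136 deep, 81 high; its face slopes 25 degrees, looking up and towards the robot's side.
- stud_seat_1 (a point): Centre of the shoulder of the control box's upper right snap stud, where that hole's underside comes to rest. Each white stud: a shoulder 16 mm across, 12 mm high; on it a post 10 mm across for 10 mm, then a cone to 5 mm across, 16.5 mm above the shoulder.
- stud_seat_2 (a point): Centre of the shoulder of the control box's lower left snap stud, where that hole's underside comes to rest. A sprung latch on each stud's outer side (box's left or right end) has a ramp for the hole's rim; a plate just laid on rests on the ramps, about 9 mm above the shoulders.
- stud_seat_3 (a point): Centre of the shoulder of the control box's lower right snap stud, where that hole's underside comes to rest. Each stud takes 5 to 8 N to press through (a pair 10 to 16 N); then its latch springs out over the plate's top and the plate cannot lift off. The plate that carries all four studs is on stiff springs and gives way, up to 5 mm into the box, from about 14 N (3 mm at 30 N).
- latch_0 (a joint): How far the latch of the upper left stud is pushed in, m: 0 when free or clicked out over the plate, 0.0007 to 0.0015 while the hole's rim rides over it.
- latch_1 (a joint): How far the latch of the upper right stud is pushed in, m: 0 when free or clicked out over the plate, 0.0007 to 0.0015 while the hole's rim rides over it.
- latch_2 (a joint): How far the latch of the lower left stud is pushed in, m: 0 when free or clicked out over the plate, 0.0007 to 0.0015 while the hole's rim rides over it.
- latch_3 (a joint): How far the latch of the lower right stud is pushed in, m: 0 when free or clicked out over the plate, 0.0007 to 0.0015 while the hole's rim rides over it.
- vial_0_mid (a point): Small amber vial with a black cap, 24 mm across, 54 mm tall; middle, half-way up. Bystander.
- vial_1_mid (a point): A second such vial; bystander.

How it is judged:
By the outcome, as a careful person would: the job done as asked, in the order asked, and still so for the second after the job is handed in, with the robot touching nothing.
It also fails if it takes over 48 s, if anything falls off the work surface, if the arm or the gripper's body presses on something with over 40 N, if the wrist force passes 120 N, or if a joint passes its speed limit or range.

## Working session

There is one attempt and no reset: what is moved stays moved. The work goes in short steps, Python scripts to look and compute and a shell command to move; the robot and the scene stay as the last step left them, time stands still between calls to the robot, and variables do not carry over. Pictures are saved under pics/ and viewed, at most 10 in all, crops included, and the job is handed in when it is done.

```bash
mkdir -p pics
cat > h.py <<'E'
from cell import *
import numpy as np, cv2
from scipy.spatial.transform import Rotation as Ro
def cal(n):
    c=calibration(n); return np.array(c["mtx"]),np.array(c["cam_to_world"])
def proj(n,P):
    K,T=cal(n); W=np.linalg.inv(T); P=np.atleast_2d(P); c=P@W[:3,:3].T+W[:3,3]; u=c@K.T; return u[:,:2]/u[:,2:]
def ray(n,uv):
    K,T=cal(n); d=T[:3,:3]@np.linalg.solve(K,[uv[0],uv[1],1]); return T[:3,3],d/np.linalg.norm(d)
def atz(n,uv,z):
    o,d=ray(n,uv); return o+d*(z-o[2])/d[2]
def save(n,f):
    im=camera(n); cv2.imwrite('pics/'+f,im[:,:,::-1]); return im
E
python3 - <<'E'
from h import *
np.set_printoptions(precision=3,suppress=True)
s=read_state(); print(s)
for n in("side","top"):
    save(n,n+'0.png'); K,T=cal(n); print(n,K.tolist(),T)
    for q in("cover_grip","cover_hole_0","stud_seat_0","vial_0_mid","cover_press_l"):
        for r in regions_of(n,q)[:5]: print(q,round(r["conf"],2),np.round(r["rect"],1),r["pixels"].sum())
E
```

```text
{'clock': 0.0, 'joints': array([ 1.211,  0.3  ,  1.522, -0.   ,  1.321, -0.067]), 'qd': array([ 0.001,  0.   , -0.001,  0.   , -0.003, -0.001]), 'effort': array([  0.002, -53.181, -35.274,   0.071,   0.024,  -0.   ]), 'eef_pos': array([158.663, 526.345, 204.869]), 'eef_rot': array([-3.14 , -0.   ,  2.849]), 'wrist_force': array([ 0.691, -0.563, -0.641]), 'moment': array([0.019, 0.016, 0.026]), 'finger_force': 0.0, 'finger_gap': 94.09665176221915}
side [[508.87125035957763, 0.0, 319.2603184405934], [0.0, 508.87125035957763, 194.6620384000861], [0.0, 0.0, 1.0]] [[ -0.989  -0.108   0.106 454.232]
 [ -0.15    0.606  -0.781 913.965]
 [  0.02   -0.788  -0.616 696.82 ]
 [  0.      0.      0.      1.   ]]
cover_grip 0.6 [341.6 166.5  59.1  44.6] 1750
cover_hole_0 0.76 [342.2 168.1  53.7  41.7] 1716
stud_seat_0 0.97 [312.  273.8  69.7  92.4] 3007
stud_seat_0 0.59 [342.3 166.6  57.8  43.6] 1738
vial_0_mid 0.52 [340.4 166.4  55.6  43.2] 1667
cover_press_l 0.97 [342.9 167.7  56.7  41.8] 1594
top [[369.5004696962798, 0.0, 323.24090579689795], [0.0, 369.5004696962798, 200.7766211930195], [0.0, 0.0, 1.0]] [[ -0.023  -0.99    0.142 400.82 ]
 [ -1.      0.022  -0.006 137.075]
 [  0.002  -0.142  -0.99  934.915]
 [  0.      0.      0.      1.   ]]
cover_grip 0.92 [407.  197.6  72.7  58.6] 2431
cover_hole_0 0.76 [407.2 197.8  73.   57.7] 2305
stud_seat_0 0.91 [248.6 192.9  83.1  57. ] 1631
vial_0_mid 0.43 [330.5 224.9   6.4  14.3] 95
cover_press_l 0.94 [409.2 197.2  69.1  60.9] 2338
```

View pics/side0.png

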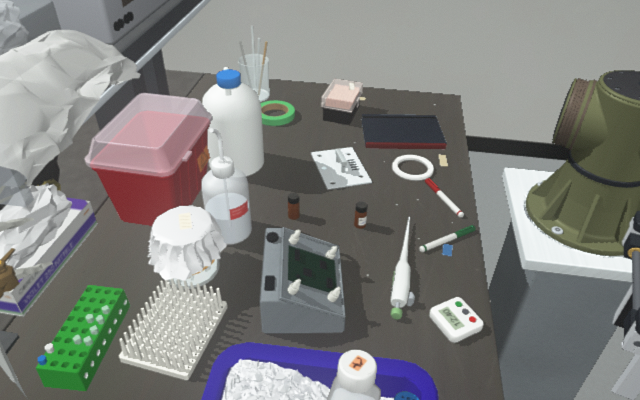

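View pics/top0.png

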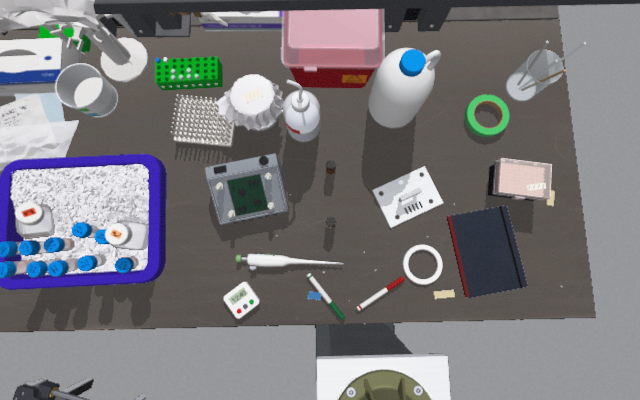

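Run:
```python
import cv2,numpy as np
a=cv2.imread('pics/top0.png');b=cv2.imread('pics/side0.png')
f=lambda i,x,y:cv2.resize(i[y:y+75,x:x+100],(400,300),interpolation=cv2.INTER_CUBIC)
cv2.imwrite('pics/c.png',np.vstack([np.hstack([f(a,358,160),f(a,198,150)]),np.hstack([f(b,292,130),f(b,255,225)])]))
import cell;print([n for n in dir(cell) if n[0]!='_'],getattr(cell,'grasp_offset',None))
```

```text
['Unreachable', 'calibration', 'camera', 'grasp_offset', 'read_state', 'regions_of', 'sign_off'] 18.8
```

View pics/c.png

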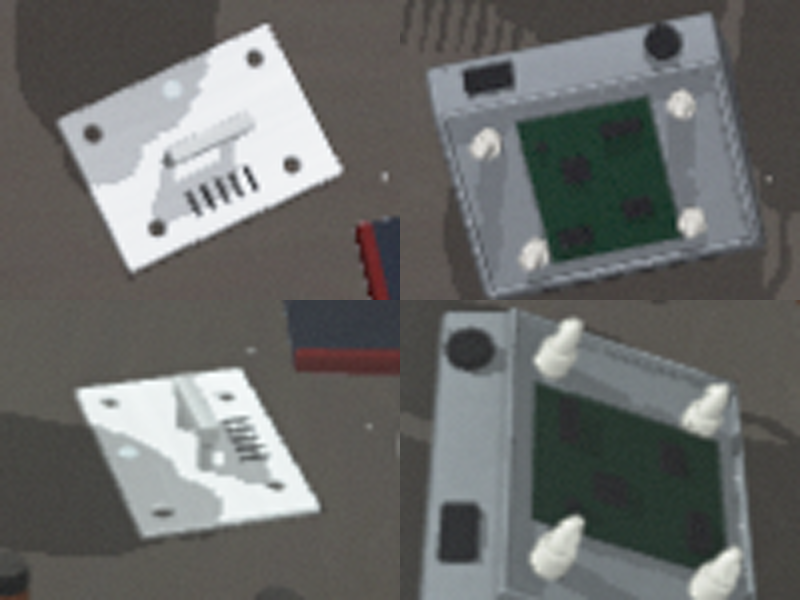

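```bash
cat > fit.py <<'E'
from h import *
from scipy.optimize import least_squares
L=np.array([[36,58,0],[36,-58,0],[-36,48,0],[-36,-48,0.]])
o=lambda a,off:(np.array(a,float)+.5)/4-.5+off
def fit(obs,tilt,x0,zfix=None):  # obs: (cam, local pts, pix)
    def T(p): return (Ro.from_euler('z',p[3]/100)*Ro.from_euler('y',-tilt)).as_matrix()
    def r(p):
        e=[(proj(n,l@T(p).T+p[:3])-u).ravel() for n,l,u in obs]
        if zfix is not None: e.append([(p[2]-zfix)*2])
        return np.concatenate(e)
    s=least_squares(r,x0); print(s.x.round(2),s.fun.round(1)); return s.x
E
python3 - <<'E'
from fit import *
z=np.array([0,0,1.])
ct=o([[93,133],[255,58],[157,228],[291,165]],[358,160]); cs=o([[163,213],[110,103],[277,185],[227,97]],[292,130])
print("cover");
fit([("top",L+3*z,ct),("side",L+3*z,cs)],0,[400,0,0,0]); 
fit([("top",L+3*z,ct)],0,[400,0,0,0],0);fit([("side",L+3*z,cs)],0,[400,0,0,0],0)
bt=o([[85,145],[282,104],[134,255],[291,222]],[198,150]); bs=o([[170,222],[171,26],[333,253],[322,90]],[255,225])
print("box")
t=np.radians(25)
fit([("top",L+3*z,bt),("side",L+15*z,bs)],t,[400,330,60,0])
fit([("top",L+3*z,bt)],t,[400,330,60,0],55)
fit([("side",L+15*z,bs)],t,[400,330,60,0],55)
for q in("vial_0_mid",):
  for uv in((331,167),(331,222)):print(atz("top",uv,54).round())
E
```

```text
cover
[541.5  -83.49  -0.64  41.25] [-0.   0.2 -0.2  0.2  0.   0.2  0.2  0.2 -0.2 -0.1 -0.1 -0.  -0.3  0.1
 -0.2 -0.1]
[541.92 -83.38  -0.    41.04] [-0.1 -0.1 -0.1  0.  -0.   0.   0.2  0.  -0. ]
[540.98 -82.46   0.    41.45] [ 0.  -0.1  0.   0.  -0.   0.1 -0.1 -0.   0. ]
box
[543.26 312.3   66.8   18.1 ] [ 0.1 -0.1 -0.3  0.3 -0.   0.1  0.2  0.3  0.3  0.1  0.3 -0.3 -0.3  0.1
 -0.7 -0.1]
[545.57 314.66  55.01  18.54] [ 0.5 -0.  -0.6  0.3  0.3 -0.2 -0.1 -0.   0. ]
[544.63 301.05  55.03  17.74] [ 0.7 -0.2  0.8  0.3 -0.7 -0.2 -0.9  0.3  0.1]
[610. 111.  54.]
[476. 115.  54.]
```

```bash
cat > go.py <<'E'
import sys
from h import *
def go(x,y,z,yaw):
    s=read_state(); R=Ro.from_euler('xyz',s["eef_rot"]).as_matrix()
    d=R.T@(np.array([x,y,z])-s["eef_pos"])/50; tw=-((yaw-s["eef_rot"][2]+np.pi/2)%np.pi-np.pi/2)/np.pi
    print("t",round(s["clock"],2),"pos",s["eef_pos"].round(1),"rot",s["eef_rot"].round(3),"j",s["joints"].round(2),"F",s["wrist_force"].round(1),"gap",round(s["finger_gap"],1),"ff",round(s["finger_force"],1),"\n shift",d.round(3),"twist",tw.round(4),"(max .0477/row)")
if __name__=="__main__": go(*map(float,sys.argv[1:5]))
E
python3 go.py 541 -83 205 0.413
python3 -c "
from h import *
print(atz('top',(300,115),150),atz('top',(400,128),0),atz('top',(250,95),60))"
```

```text
t 0.6 pos [158.8 526.6 205.4] rot [-3.142 -0.     2.849] j [ 1.21  0.3   1.52 -0.    1.32 -0.07] F [-0.6 -0.2 -0.1] gap 94.2 ff 0.0 
 shift [-1.0838e+01 -9.4660e+00  9.0000e-03] twist -0.2247 (max .0477/row)
[706.83843804 179.8631582  150.        ] [723.84883922 -74.55195493   0.        ] [796.74587566 308.67247869  60.        ]
```

```bash
python3 -m jog '[[94,[-0.602,-0.526,0],0],[94,[-0.602,-0.526,0],0],[94,[-0.602,-0.526,0],0],[94,[-0.602,-0.526,0],0],[94,[-0.602,-0.526,0],0],[94,[-0.602,-0.526,0],0],[94,[-0.602,-0.526,0],0],[94,[-0.602,-0.526,0],0],[94,[-0.602,-0.526,0],0],[94,[-0.602,-0.526,0],0],[94,[-0.602,-0.526,0],0],[94,[-0.602,-0.526,0],0],[94,[-0.602,-0.526,0],0],[94,[-0.602,-0.526,0],0],[94,[-0.602,-0.526,0],0],[94,[-0.602,-0.526,0],0],[94,[-0.602,-0.526,0],0],[94,[-0.602,-0.526,0],0]]'
python3 -m jog '[[94,[0,0,0],-0.045],[94,[0,0,0],-0.045],[94,[0,0,0],-0.045],[94,[0,0,0],-0.045],[94,[0,0,0],-0.0447],[94,[0,0,0],0],[94,[0,0,0],0]]'
python3 go.py 541.3 -83.2 11 0.413
```

```text
clock: 2.4
eef_pos: [541.5, -84.7, 205.5]
eef_rot: [3.142, 0.0, 2.849]
wrist_force: [0.2, 0.2, -0.2]
finger_gap: 93.8
finger_force: 0.0
clock: 3.1
eef_pos: [540.8, -83.0, 205.5]
eef_rot: [-3.142, 0.0, -2.733]
wrist_force: [0.4, -0.2, -1.2]
finger_gap: 94.1
finger_force: 0.0
t 3.1 pos [540.8 -83.  205.5] rot [-3.142  0.    -2.733] j [-0.22  0.29  1.53 -0.    1.32 -2.2 ] F [ 0.4 -0.2 -1.2] gap 94.1 ff 0.0 
 shift [-0.007 -0.007  3.889] twist -0.0013 (max .0477/row)
```

```bash
python3 -m jog '[[94,[0,0,0.65],0],[94,[0,0,0.65],0],[94,[0,0,0.65],0],[94,[0,0,0.65],0],[94,[0,0,0.65],0],[94,[0,0,0.32],0],[94,[0,0,0.31],0],[94,[0,0,0],0],[55,[0,0,0],0],[55,[0,0,0],0],[55,[0,0,0],0],[55,[0,0,0],0],[50,[0,0,0],0],[50,[0,0,0],0],[50,[0,0,0],0]]' 12
python3 go.py 541.3 -83.2 160 0.413
```

```text
clock: 4.6
eef_pos: [541.0, -83.1, 11.8]
eef_rot: [-3.141, 0.0, -2.729]
wrist_force: [-1.2, 1.0, 6.0]
finger_gap: 57.9
finger_force: 12.0
t 4.6 pos [541.  -83.1  11.8] rot [-3.141  0.    -2.729] j [-0.22  0.53  1.69 -0.    0.92 -2.2 ] F [-1.2  1.   6. ] gap 57.9 ff 12.0 
 shift [-0.006 -0.005 -2.964] twist 0.0 (max .0477/row)
```

```bash
python3 -m jog '[[50,[0,0,-0.1],0],[50,[0,0,-0.3],0],[50,[0,0,-0.5],0],[50,[0,0,-0.6],0],[50,[0,0,-0.6],0],[50,[0,0,-0.6],0],[50,[0,0,-0.3],0],[50,[0,0,0],0],[50,[0,0,0],0]]'
python3 go.py 520 309 160 0.181
python3 -c "
from h import *
save('side','s1.png')
im=cv2.imread('pics/s1.png');cv2.imwrite('pics/s1c.png',cv2.resize(im[40:240,240:500],(780,600),interpolation=cv2.INTER_CUBIC))"
```

```text
clock: 5.5
eef_pos: [540.6, -83.0, 161.3]
eef_rot: [3.142, -0.0, -2.728]
wrist_force: [0.1, 1.1, -2.3]
finger_gap: 57.7
finger_force: 12.0
t 5.5 pos [540.6 -83.  161.3] rot [ 3.142 -0.    -2.728] j [-0.22  0.33  1.58 -0.    1.23 -2.2 ] F [ 0.1  1.1 -2.3] gap 57.7 ff 12.0 
 shift [-2.771  7.345  0.026] twist 0.0739 (max .0477/row)
```

View pics/s1c.png

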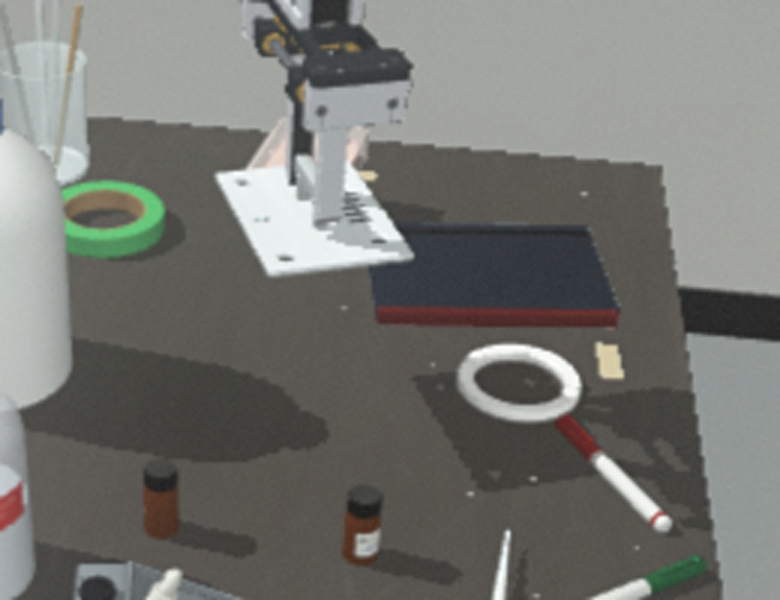

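```bash
python3 go.py 533.1 310.4 160 0.181
```

```text
t 5.55 pos [540.3 -82.9 160.6] rot [ 3.141e+00 -1.000e-03 -2.728e+00] j [-0.22  0.33  1.58 -0.    1.22 -2.2 ] F [ 0.7  0.8 -2.4] gap 57.8 ff 12.0 
 shift [-3.025  7.263  0.015] twist 0.0739 (max .0477/row)
```

```bash
python3 -m jog '[[50,[-0.08,0.191,0],0],[50,[-0.1592,0.3823,0],0],[50,[-0.1592,0.3823,0],0],[50,[-0.1592,0.3823,0],0],[50,[-0.1592,0.3823,0],0],[50,[-0.1592,0.3823,0],0],[50,[-0.1592,0.3823,0],0],[50,[-0.1592,0.3823,0],0],[50,[-0.1592,0.3823,0],0],[50,[-0.1592,0.3823,0],0],[50,[-0.1592,0.3823,0],0],[50,[-0.1592,0.3823,0],0],[50,[-0.1592,0.3823,0],0],[50,[-0.1592,0.3823,0],0],[50,[-0.1592,0.3823,0],0],[50,[-0.1592,0.3823,0],0],[50,[-0.1592,0.3823,0],0],[50,[-0.1592,0.3823,0],0],[50,[-0.1592,0.3823,0],0],[50,[-0.08,0.191,0],0]]'
python3 -m jog '[[50,[0,0,0.1],0.02],[50,[0,0,0.2],0.03],[50,[0,0,0.2],0.0239],[50,[0,0,0.1],0],[50,[0,0,0],0],[50,[0,0,0],0]]'
python3 go.py 533.1 310.4 128.6 0.181
python3 -c "
from h import *
a=save('side','s2.png');b=save('top','t2.png')
f=lambda i,x,y:cv2.resize(i[y:y+100,x:x+133],(798,600),interpolation=cv2.INTER_CUBIC)
cv2.imwrite('pics/s2c.png',f(a,240,190)[:,:,::-1]);cv2.imwrite('pics/t2c.png',f(b,180,140)[:,:,::-1])"
```

```text
clock: 7.55
eef_pos: [532.7, 312.1, 160.4]
eef_rot: [3.141, -0.002, -2.727]
wrist_force: [-0.4, -0.6, -2.2]
finger_gap: 57.8
finger_force: 12.0
clock: 8.15
eef_pos: [533.6, 310.3, 131.7]
eef_rot: [3.142, 0.0, -2.959]
wrist_force: [-0.7, 0.1, -1.5]
finger_gap: 57.9
finger_force: 12.0
t 8.15 pos [533.6 310.3 131.7] rot [ 3.142  0.    -2.959] j [ 0.47  0.51  1.4   0.    1.23 -1.29] F [-0.7  0.1 -1.5] gap 57.9 ff 12.0 
 shift [0.01  0.003 0.061] twist 0.0005 (max .0477/row)
```

View pics/s2c.png

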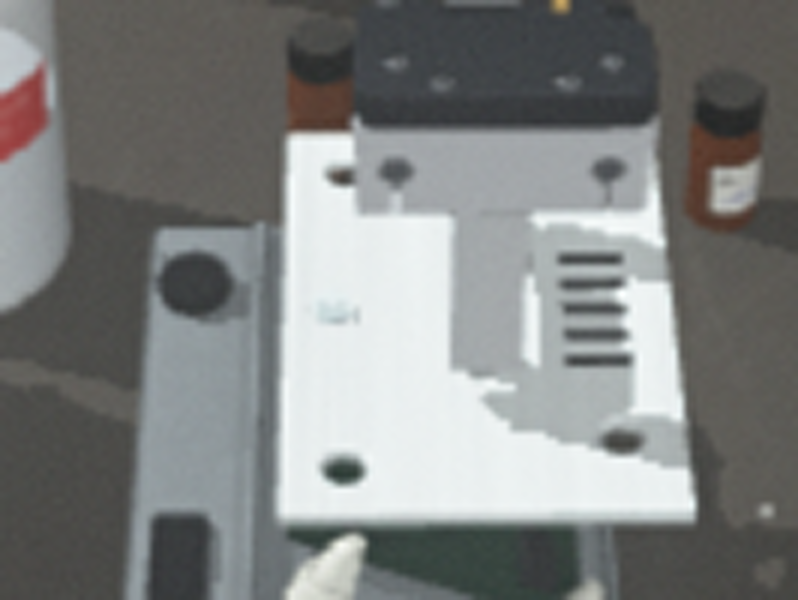

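Run:
```python
from fit import *
u=(np.array([[344,470],[622,440]])+.5)/6-.5+[240,190]
c=np.array([533.6,310.3,119.9]); R=Ro.from_euler('z',.1826).as_matrix()
l=L[[0,2]]+[0,0,3]
print(u,proj("side",l@R.T+c))
# sensitivity
for d in np.eye(3)*3: print(d,(proj("side",l@R.T+c+d)-proj("side",l@R.T+c)).round(1).tolist())
```

```text
[[296.91666667 267.91666667]
 [343.25       262.91666667]] [[297.49951253 268.03955379]
 [343.53875319 262.9467365 ]]
[3. 0. 0.] [[-1.9, -0.2], [-1.9, -0.2]]
[0. 3. 0.] [[-0.4, 1.4], [-0.2, 1.4]]
[0. 0. 3.] [[-0.0, -1.4], [0.1, -1.4]]
```

View pics/t2c.png

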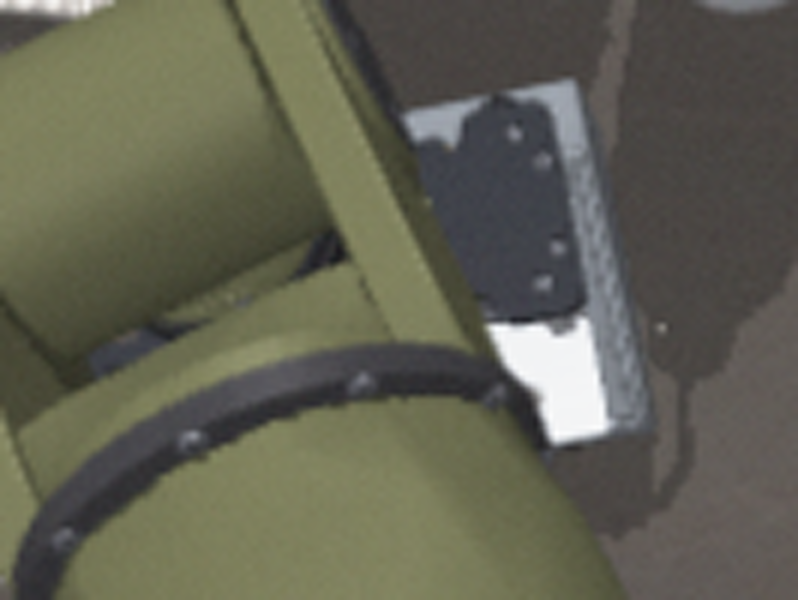

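```bash
python3 go.py 534.4 310.7 106 0.181;  python3 -m jog '[[50,[0.01,0,0.1],0],[50,[0,0,0.15],0],[50,[-0.01,0.003,0.1],0],[50,[-0.008,0,0.08],0],[50,[-0.008,0,0.05],0],[50,[0,0,0.03],0],[50,[0,0,0],0]]';python3 go.py 534.4 310.7 104 0.181
```

```text
t 8.25 pos [533.8 310.4 132. ] rot [ 3.141e+00  1.000e-03 -2.960e+00] j [ 0.47  0.51  1.4  -0.    1.23 -1.29] F [-0.5  1.4 -2.6] gap 58.2 ff 12.0 
 shift [-0.013  0.004  0.519] twist 0.0003 (max .0477/row)
clock: 8.95
eef_pos: [534.4, 310.7, 105.9]
eef_rot: [3.141, 0.0, -2.961]
wrist_force: [0.2, 1.3, -1.5]
finger_gap: 57.6
finger_force: 12.0
t 8.95 pos [534.4 310.7 105.9] rot [ 3.141  0.    -2.961] j [ 0.47  0.54  1.42  0.    1.18 -1.28] F [ 0.2  1.3 -1.5] gap 57.6 ff 12.0 
 shift [ 0.    -0.001  0.038] twist 0.0 (max .0477/row)
```

```bash
python3 -m jog '[[50,[0,0,0.03],0],[50,[0,0,0],0]]'; python3 -m jog '[[50,[0,0,0.03],0],[50,[0,0,0],0]]';python3 -c "
from h import *
a=save('side','s3.png')
f=lambda i,x,y:cv2.resize(i[y:y+100,x:x+133],(798,600),interpolation=cv2.INTER_CUBIC)
cv2.imwrite('pics/s3c.png',f(a,240,210)[:,:,::-1])"
```

```text
clock: 9.15
eef_pos: [534.5, 310.9, 104.7]
eef_rot: [3.141, 0.001, -2.96]
wrist_force: [-0.6, 2.2, 0.1]
finger_gap: 57.6
finger_force: 12.0
clock: 9.35
eef_pos: [534.2, 310.9, 103.1]
eef_rot: [3.141, -0.0, -2.961]
wrist_force: [-3.9, 1.7, 3.7]
finger_gap: 58.2
finger_force: 12.0
```

View pics/s3c.png

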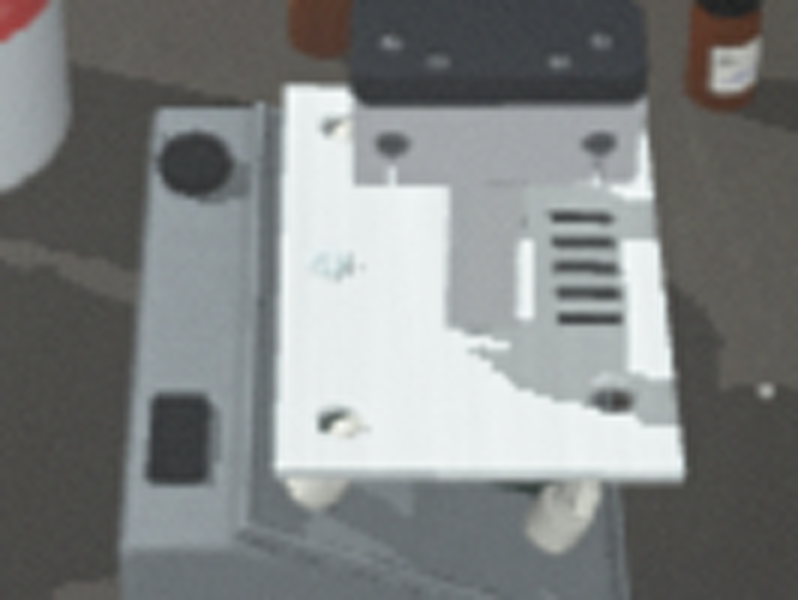

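```bash
python3 -m jog '[[50,[0.03,0,0.02],0],[50,[0.018,0,0.04],0],[50,[0.018,0,0.04],0],[50,[0,0,0],0]]'; python3 -m jog '[[50,[0.016,0,0.04],0],[50,[0.016,0,0.04],0],[50,[0,0,0],0]]'
```

```text
clock: 9.8
eef_pos: [530.7, 309.9, 97.5]
eef_rot: [-3.141, -0.001, -2.961]
wrist_force: [-3.0, 2.3, 1.4]
finger_gap: 57.7
finger_force: 12.0
clock: 10.1
eef_pos: [529.3, 309.7, 93.6]
eef_rot: [-3.141, -0.001, -2.961]
wrist_force: [-3.7, 2.6, 1.7]
finger_gap: 57.8
finger_force: 12.0
```

```bash
python3 -m jog '[[50,[0.01,0,0.04],0],[50,[0.01,0,0.04],0],[50,[0,0,0],0]]'; python3 -m jog '[[50,[0.008,0,0.04],0],[50,[0.008,0,0.03],0],[50,[0,0,0],0]]';python3 -c "
from h import *
a=save('side','s4.png')
f=lambda i,x,y:cv2.resize(i[y:y+100,x:x+133],(798,600),interpolation=cv2.INTER_CUBIC)
cv2.imwrite('pics/s4c.png',f(a,240,210)[:,:,::-1])"
```

```text
clock: 10.4
eef_pos: [528.3, 309.5, 89.6]
eef_rot: [-3.141, -0.001, -2.961]
wrist_force: [-4.8, 2.1, 2.1]
finger_gap: 58.1
finger_force: 12.0
clock: 10.7
eef_pos: [527.8, 309.4, 86.6]
eef_rot: [3.142, 0.0, -2.961]
wrist_force: [-4.7, 1.0, 3.9]
finger_gap: 58.1
finger_force: 12.0
```

View pics/s4c.png

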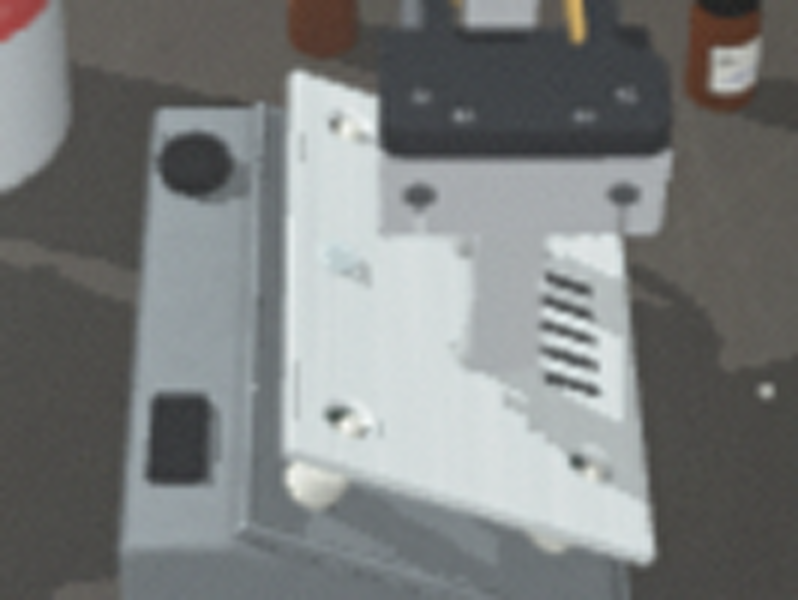

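```bash
python3 -m jog '[[50,[0,0,0.03],0],[50,[0,0,0.03],0],[50,[0,0,0],0]]'; python3 -m jog '[[50,[0,0,0.02],0],[50,[0,0,0.02],0],[50,[0,0,0],0]]'
```

```text
clock: 11.05
eef_pos: [527.8, 309.6, 84.1]
eef_rot: [3.141, 0.0, -2.961]
wrist_force: [-7.6, 1.3, 9.7]
finger_gap: 58.1
finger_force: 12.0
clock: 11.35
eef_pos: [528.2, 309.8, 82.9]
eef_rot: [3.141, 0.002, -2.961]
wrist_force: [-8.2, 0.7, 16.1]
finger_gap: 58.2
finger_force: 12.0
```

```bash
python3 -m jog '[[70,[0,0,0],0],[94,[0,0,0],0],[94,[0,0,0],0],[94,[0,0,0],0],[94,[0,0,-0.2],0],[94,[0,0,-0.4],0],[94,[0,0,-0.4],0],[94,[0,0,-0.2],0],[0,[0,0,0],0],[0,[0,0,0],0],[0,[0,0,0],0]]' 20; python3 go.py 523.9 362.6 90 0.181
```

```text
clock: 12.45
eef_pos: [527.4, 309.2, 140.4]
eef_rot: [-3.141, -0.002, -2.961]
wrist_force: [-0.1, -0.3, -0.3]
finger_gap: 73.6
finger_force: 0.0
t 12.45 pos [527.4 309.2 140.4] rot [-3.141e+00 -2.000e-03 -2.961e+00] j [ 0.47  0.49  1.41  0.    1.24 -1.28] F [-0.1 -0.3 -0.3] gap 73.6 ff 0.0 
 shift [-0.125  1.064  1.007] twist -0.0 (max .0477/row)
```

```bash
python3 -c "
from h import *
a=save('side','s5.png')
f=lambda i,x,y:cv2.resize(i[y:y+100,x:x+133],(798,600),interpolation=cv2.INTER_CUBIC)
cv2.imwrite('pics/s5c.png',f(a,240,210)[:,:,::-1])"
```

```text
(no output)
```

View pics/s5c.png

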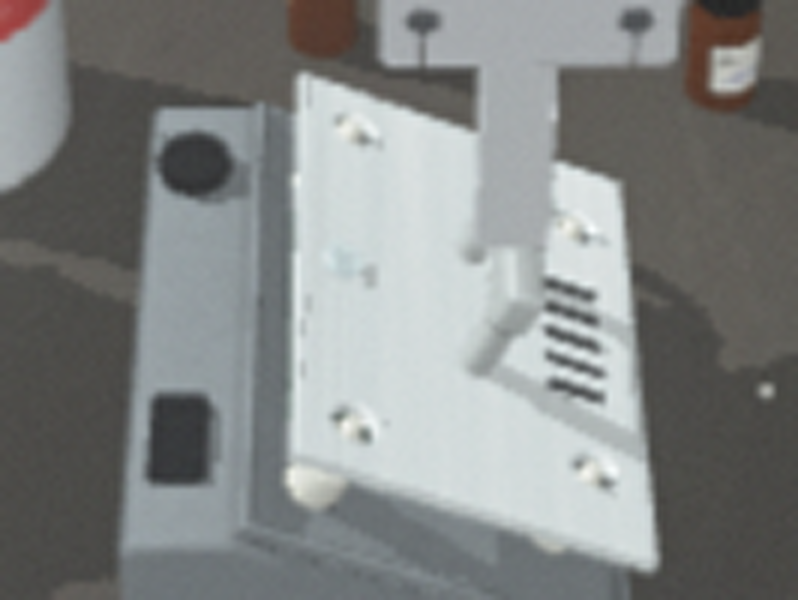

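```bash
python3 -m jog '[[0,[-0.025,0.2,0],0],[0,[-0.05,0.4,0],0],[0,[-0.05,0.4,0],0],[0,[0,0.064,0],0],[0,[0,0,0],0],[0,[0,0,0],0],[0,[0,0,0.3],0],[0,[0,0,0.4],0],[0,[0,0,0.3],0],[0,[0,0,0],0]]'; python3 go.py 523.9 362.6 80.2 0.181
```

```text
clock: 13.5
eef_pos: [523.4, 361.8, 88.5]
eef_rot: [-3.14, -0.004, -2.961]
wrist_force: [-0.1, -0.0, 0.3]
finger_gap: 0.4
finger_force: 0.0
t 13.5 pos [523.4 361.8  88.5] rot [-3.14  -0.004 -2.961] j [ 0.55  0.6   1.37 -0.    1.18 -1.2 ] F [-0.1 -0.   0.3] gap 0.4 ff 0.0 
 shift [-0.013  0.014  0.166] twist -0.0002 (max .0477/row)
```

```bash
python3 -m jog '[[0,[0,0,0.08],0],[0,[0,0,0.08],0],[0,[0,0,0],0]]'; for i in 1 ; do python3 -m jog '[[0,[0,0,0.03],0],[0,[0,0,0.03],0],[0,[0,0,0],0]]'; done;  python3 -m jog '[[0,[0,0,0.03],0],[0,[0,0,0.03],0],[0,[0,0,0],0]]'
```

```text
clock: 13.8
eef_pos: [524.7, 363.0, 83.9]
eef_rot: [3.141, 0.001, -2.961]
wrist_force: [0.2, 1.3, 1.2]
finger_gap: 0.2
finger_force: 0.5
clock: 14.1
eef_pos: [525.1, 363.5, 82.1]
eef_rot: [3.14, 0.003, -2.961]
wrist_force: [-0.5, 0.9, 9.3]
finger_gap: 0.7
finger_force: 4.3
clock: 14.4
eef_pos: [525.7, 364.0, 80.3]
eef_rot: [3.139, 0.005, -2.96]
wrist_force: [-1.5, 1.0, 16.8]
finger_gap: 0.4
finger_force: 7.7
```

```bash
python3 -m jog '[[0,[0,0,0.03],0],[0,[0,0,0.03],0],[0,[0,0,0],0]]'; python3 -m jog '[[0,[0,0,0.03],0],[0,[0,0,0.03],0],[0,[0,0,0],0]]'; python3 -m jog '[[0,[0,0,0.03],0],[0,[0,0,0.03],0],[0,[0,0,0],0]]'
```

```text
clock: 14.7
eef_pos: [526.3, 364.3, 78.4]
eef_rot: [3.139, 0.007, -2.96]
wrist_force: [-0.7, 0.5, 22.0]
finger_gap: 0.1
finger_force: 10.3
clock: 15.0
eef_pos: [527.1, 364.5, 76.5]
eef_rot: [3.138, 0.01, -2.961]
wrist_force: [0.2, 1.1, 29.1]
finger_gap: 0.3
finger_force: 13.1
clock: 15.3
eef_pos: [526.9, 364.5, 73.3]
eef_rot: [3.138, 0.009, -2.961]
wrist_force: [-2.0, -0.9, 6.3]
finger_gap: 0.5
finger_force: 3.5
```

```bash
python3 -m jog '[[0,[0,0,0.03],0],[0,[0,0,0.03],0],[0,[0,0,0],0]]'; python3 -m jog '[[0,[0,0,0.03],0],[0,[0,0,0.03],0],[0,[0,0,0],0]]'; python3 -m jog '[[0,[0,0,0.03],0],[0,[0,0,0.03],0],[0,[0,0,0],0]]'
```

```text
clock: 15.6
eef_pos: [526.8, 364.2, 69.9]
eef_rot: [3.139, 0.008, -2.961]
wrist_force: [0.1, -1.3, 26.6]
finger_gap: 0.8
finger_force: 11.9
clock: 15.9
eef_pos: [527.4, 364.4, 68.2]
eef_rot: [3.138, 0.01, -2.961]
wrist_force: [-1.1, -2.8, 35.8]
finger_gap: 0.7
finger_force: 16.1
clock: 16.2
eef_pos: [528.1, 364.6, 66.7]
eef_rot: [3.138, 0.012, -2.961]
wrist_force: [-1.4, -4.4, 45.1]
finger_gap: 0.5
finger_force: 20.3
```

```bash
python3 -m jog '[[0,[0,0,-0.3],0],[0,[0,0,-0.5],0],[0,[0,0,-0.5],0],[0,[0,0,-0.3],0],[0,[0,0,0],0]]'; python3 go.py 543 258.4 90 0.181
```

```text
clock: 16.7
eef_pos: [525.0, 363.3, 141.5]
eef_rot: [3.14, 0.003, -2.961]
wrist_force: [-1.0, 0.4, -0.2]
finger_gap: 0.8
finger_force: 0.0
t 16.7 pos [525.  363.3 141.5] rot [ 3.140e+00  3.000e-03 -2.961e+00] j [ 0.55  0.55  1.32 -0.    1.27 -1.2 ] F [-1.   0.4 -0.2] gap 0.8 ff 0.0 
 shift [ 0.028 -2.129  1.028] twist -0.0 (max .0477/row)
```

```bash
python3 -m jog '[[0,[0.028,-0.2,0],0],[0,[0,-0.4,0],0],[0,[0,-0.5,0],0],[0,[0,-0.5,0],0],[0,[0,-0.4,0],0],[0,[0,-0.129,0],0],[0,[0,0,0],0],[0,[0,0,0.3],0],[0,[0,0,0.4],0],[0,[0,0,0.3],0],[0,[0,0,0],0]]'; python3 go.py 543 258.4 82 0.181
```

```text
clock: 17.8
eef_pos: [540.7, 258.0, 86.5]
eef_rot: [-3.141, -0.004, -2.96]
wrist_force: [-0.5, -0.4, -0.3]
finger_gap: 0.1
finger_force: 0.0
t 17.8 pos [540.7 258.   86.5] rot [-3.141 -0.004 -2.96 ] j [ 0.38  0.53  1.49  0.    1.13 -1.37] F [-0.5 -0.4 -0.3] gap 0.1 ff 0.0 
 shift [-0.047 -0.001  0.089] twist 0.0003 (max .0477/row)
```

```bash
python3 -m jog '[[0,[-0.03,0,0.05],0],[0,[0,0,0.05],0],[0,[0,0,0.05],0],[0,[0,0,0.05],0],[0,[0,0,0],0]]';python3 -m jog '[[0,[0,0,0.04],0],[0,[0,0,0.04],0],[0,[0,0,0.04],0],[0,[0,0,0],0]]'; python3 -m jog '[[0,[0,0,0.03],0],[0,[0,0,0.03],0],[0,[0,0,0],0]]'; python3 -m jog '[[0,[0,0,0.03],0],[0,[0,0,0.03],0],[0,[0,0,0],0]]'
```

```text
clock: 18.3
eef_pos: [544.4, 258.4, 80.6]
eef_rot: [3.141, 0.003, -2.961]
wrist_force: [1.1, 0.6, 3.8]
finger_gap: 0.7
finger_force: 1.6
clock: 18.7
eef_pos: [545.7, 258.6, 76.7]
eef_rot: [3.141, 0.007, -2.961]
wrist_force: [-1.4, -3.0, 22.6]
finger_gap: 0.4
finger_force: 10.4
clock: 19.0
eef_pos: [544.8, 258.4, 72.3]
eef_rot: [3.141, 0.004, -2.961]
wrist_force: [2.5, 0.4, 4.4]
finger_gap: 0.3
finger_force: 2.0
clock: 19.3
eef_pos: [545.5, 258.7, 70.3]
eef_rot: [3.141, 0.006, -2.961]
wrist_force: [-1.6, -2.3, 20.8]
finger_gap: 0.5
finger_force: 9.3
```

```bash
python3 -m jog '[[0,[0,0,0.03],0],[0,[0,0,0.03],0],[0,[0,0,0],0]]'; python3 -m jog '[[0,[0,0,0.04],0],[0,[0,0,0.04],0],[0,[0,0,0.02],0],[0,[0,0,0],0]]'; python3 -m jog '[[0,[0,0,-0.3],0],[0,[0,0,-0.5],0],[0,[0,0,-0.6],0],[0,[0,0,-0.6],0],[0,[0,0,-0.6],0],[0,[0,0,-0.3],0],[0,[0,0,0],0],[0,[0,0,0],0]]'; python3 -c "
from h import *
a=save('side','s6.png')
f=lambda i,x,y:cv2.resize(i[y:y+100,x:x+133],(798,600),interpolation=cv2.INTER_CUBIC)
cv2.imwrite('pics/s6c.png',f(a,240,210)[:,:,::-1])"
```

```text
clock: 19.6
eef_pos: [546.2, 258.8, 68.6]
eef_rot: [3.141, 0.008, -2.961]
wrist_force: [-1.4, -2.8, 29.9]
finger_gap: 0.5
finger_force: 13.8
clock: 20.0
eef_pos: [547.4, 259.1, 66.0]
eef_rot: [3.14, 0.012, -2.961]
wrist_force: [-5.0, -6.2, 47.5]
finger_gap: 0.3
finger_force: 22.9
clock: 20.8
eef_pos: [543.4, 258.1, 203.6]
eef_rot: [-3.141, -0.001, -2.961]
wrist_force: [-0.2, 0.3, -0.7]
finger_gap: 0.4
finger_force: 0.0
```

View pics/s6c.png

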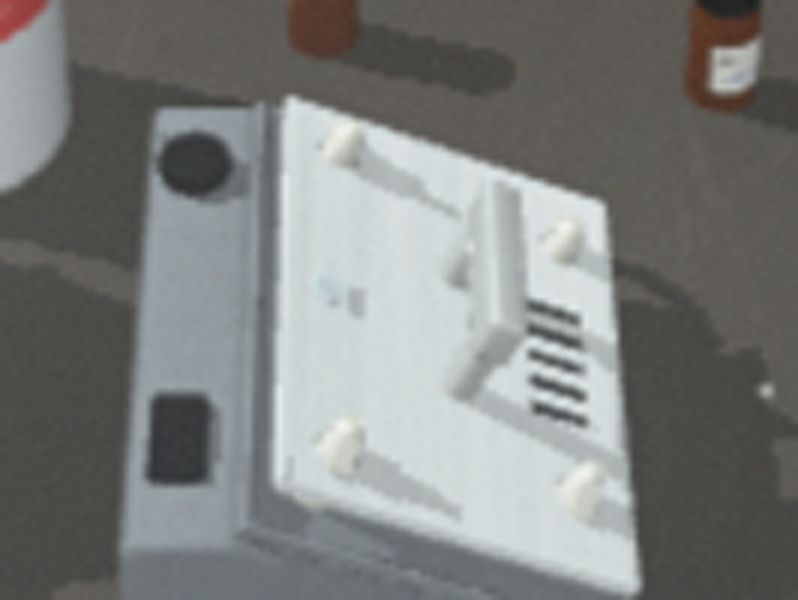

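Run:
```python
from fit import *
u=(np.array([[287,97],[606,203],[277,486],[638,592]])+.5)/6-.5+[240,210]
l=np.array([[53,-75,4],[-53,-75,4],[53,75,4],[-53,75,4.]])
c=np.array([543.3,312.3,66.8])
R=(Ro.from_euler('z',.181)*Ro.from_euler('y',-np.radians(25))).as_matrix()
n=R[:,2]
for h in(0,3,9): print(h,(proj("side",l@R.T+c+h*n)-u).round(1).tolist())
```

```text
0 [[-1.0, -0.1], [-1.6, 0.1], [-1.3, -0.8], [-1.2, -0.4]]
3 [[-0.3, -1.3], [-0.8, -0.9], [-0.5, -2.0], [-0.3, -1.5]]
9 [[1.1, -3.6], [0.7, -3.1], [1.1, -4.4], [1.4, -3.8]]
```

```bash
python3 -c "
from cell import *
print(sign_off())"
```

```text
the job is handed in; nothing more can be done
None
```

The cover is back on the control box, lens edge to the top of the slope, and pressed home at both ends. All four studs show through their holes in the last picture, the vials look undisturbed, and the job was handed in at about 21 s. I judged the clicks from the force drop at each end and the plate's position in that picture; I had no direct latch reading.

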